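# Transfer four fossils to the photo rack in reverse order

### The job

Move the four fossils from their white plastic pads on the beech drying board into the four bays of the grey ribbed photo rack, in reverse order: seen from the robot, the leftmost fossil on the board goes into the rightmost bay, the next one into the bay beside it, and so on, until the rightmost fossil lies in the leftmost bay. Lay each one in the middle of its bay, same side up as it lay before, and let go of it.

Things in the scene. Friction and masses are not known exactly. Their poses are not given: they have to be found in the camera images.
- drying_board: Pale beech plank 92 x 336 mm, fixed, top face 12 mm above the table. Origin: centre of its underside, at table height; y along its length to the robot's left, z up. Four white plastic pads in a row at y = +120, +40, -40, -120 mm (x = 0), a fossil on each. Stands nearer or farther than the photo rack, turned up to 7 degrees.
- photo_rack: Grey plastic plate 92 x 336 mm, fixed, top (bay floor) 12 mm above the table. Origin: centre, at table height; y along its length to the robot's left, z up. Five ribs across it, 5 mm thick, 12 mm above the floor, part four bays 75 mm wide, centred at y = +120, +40, -40, -120 mm (x = 0). Long sides open: fingers closing along its x clear the ribs. Turned up to 7 degrees.
- fish_vertebra: Light tan, round, waisted fossil fish vertebra, 33 x 34 mm disc, 18 mm high; starts on the round pad. Loose, about 50 g. Origin: centre of its underside; z up; its long way is its y axis.
- ammonite: Grey-brown coiled ammonite, 40 (x) x 48 (y) mm, 14 mm high; starts on the square pad. Loose, about 50 g. Origin: centre of its underside; z up; its long way is its y axis.
- dark_bone_lump: Dark brown oval bone lump, 30 (x) x 42 (y) mm, 17 mm high; starts on the hexagonal pad. Loose, about 50 g. Origin: centre of its underside; z up; its long way is its y axis.
- toe_bone: Tan toe bone with thick ends and a waist, 22 (x) x 56 (y) mm, 20 mm high; starts on the oblong pad. Loose, about 50 g. Origin: centre of its underside; z up; its long way is its y axis.
- round_pad: Round white plastic pad, 62 mm across, 4 mm thick, under the vertebra. It is fixed to the drying board and stays there. Origin: centre of its underside; pad top 4 mm above that.
- square_pad: Square white plastic pad, 62 mm, 4 mm thick, under the ammonite. It is fixed to the drying board and stays there. Origin: centre of its underside; pad top 4 mm above that.
- hexagonal_pad: Hexagonal white plastic pad, 66 mm across the flats, 4 mm thick, under the dark bone lump. It is fixed to the drying board and stays there. Origin: centre of its underside; pad top 4 mm above that.
- oblong_pad: Oblong white plastic pad, 44 (x) x 70 (y) mm, 4 mm thick, under the toe bone. It is fixed to the drying board and stays there. Origin: centre of its underside; pad top 4 mm above that.
Mind the look-alikes: they are no part of the job. What is shaped like the toe_bone but blue or turquoise is not meant. What is shaped like the ammonite but orange or pink is not meant.

How it is judged:
By the outcome, as a careful person would: the job done as asked, in the order asked, and still so for the second after the job is handed in, with the robot touching nothing.
It also fails if it takes over 80 s, if anything falls off the work surface, if the arm or the gripper's body presses on something with over 40 N, if the wrist force passes 120 N, or if a joint passes its speed limit or range.

### The arm

A 7-joint arm with a two-finger parallel gripper is mounted at the origin on a cart in front of the work surface, level with it; the furniture and walls round the work are solid. World frame = base frame: x ahead of the robot, y to its left, z up, the work surface at z = 0. Lengths are in m, angles in rad, forces in N, time in s.
With the tool pointing down it reaches from about 0.4 to 0.9 m from the base axis. Payload 5.5 kg.
Tool frame: the origin (TCP) lies between the finger pads; the fingertips stand 22 mm ahead of it and the grasp point (between the pads) lies 3 mm ahead of it; z points along the fingers, y is the line along which they close (so a half turn about z gives the same grasp; the last joint's range is limited). The gripper opens to 92 mm and grips with 3 to 60 N. Pads are 19 mm wide; open, the fingers measure 130 mm over their backs; the gripper's body (75 mm by 190 mm) begins 47 mm behind the grasp point.
Start: joints at [1.498, 0.501, -0.427, 1.55, 0.221, 1.138, -0.21], TCP at [0.214, -0.614, 0.249] pointing down, gripper open.
Joint ranges: [-2.88, 2.88], [-0.31, 2.03], [-1.54, 1.56], [0.2, 2.42], [-1.41, 4.55], [0.19, 2.02], [-2.57, 2.57]. Speed limits (rad/s): [2.57, 2.57, 3.14, 3.14, 3.14, 3.14, 3.14].

### API

Orientations are given as a rotation vector (axis times angle).
In Python, from workcell import bot gives the robot as it stands.
- The arm moves only by the shell command python3 -m creep 'ROWS' [FORCE]. ROWS is JSON, a list that holds one entry, the list of rows, each a list of 7 numbers: the opening, from -1 (shut) to 1 (fully open), then the shift along the tool's x, y, z in units of 30 mm (1.0 is 30 mm), then the turn, a rotation vector about the tool's x, y, z in units of 5 degrees (1.0 is 5 degrees). A call has 1 to 20 rows; each row shifts and turns the commanded pose from where the row before left it, along the tool's axes as they then stand; what a row does not reach is not made up. A row lasts 1/8 s, in which the tool goes at most 62.5 mm and 10.7 degrees, less where a joint would pass 70% of its speed; a pose out of reach is approached as far as the arm can. A call is refused whole if a number of a shift passes 1 or a number of a turn 1, either way. A call with a gripper value outside its range is refused whole. The fingers move at their own pace and stop on an object; FORCE is the grip in N (left out, the last holds). Time passes only in rows, so rows that do not move let the fingers close. It gives the time, the measured TCP pose, the force, the opening and the grip force at its end, in the units of the state.
- bot.sense(): the state, without advancing time (a new reading comes with each control period).
- bot.capture(name): name is "scene" or "top" or "wrist"; returns a dict with "image" (400x640x3 uint8, blue, green, red), "vfov" (degrees; the focal length in pixels is half the picture's height over the tangent of half this angle, whatever the lens; pixels are square), "cx", "cy" (the principal point, pixels), "camera_from_world" (4x4, takes a point from world to camera coordinates); the wrist camera has in their place "T_tool_cam" (4x4, takes a point from camera to tool coordinates, whose origin is the TCP and whose axes are the flange's). Camera axes: x right, y down, z forward; pixel columns grow to the right and rows downward; lengths in m; the calibration is good to about 2 mm. A picture is of the moment at which its call begins: read the wrist's pose just before it. There is no depth.
- bot.hand_in(): hands the job in; it is judged then, once.
The state is a dict: "clock": time; "qpos": joint angles; "joint_vel": joint speeds; "tau": joint torques, N m; "eef_pos": TCP position; "orientation": TCP orientation; "ft_force": force on the tool from outside, world axes, zero at the start; "torque": the same for the moment, N m; "finger_gap": opening from 0.0 (shut) to 1.0 (fully open); "finger_force": force on a finger pad.
Only numpy, scipy, OpenCV 4.12 (cv2) and the standard library are available. Lean on these libraries where they do the work, as an engineer would, in place of code of your own. Each camera call takes 0.05 s, during which the arm holds its last target. There are 200 camera calls.

## Working session

There is one attempt and no reset: what is moved stays moved. The work goes in short steps, Python scripts to look and compute and a shell command to move; the robot and the scene stay as the last step left them, time stands still between calls to the robot, and variables do not carry over. Pictures are saved under pics/ and viewed, at most 14 in all, crops included, and the job is handed in when it is done.

```bash
ls; mkdir -p pics
python3 - <<'E'
from workcell import bot
import cv2,numpy as np
s=bot.sense();print(s)
for n in("top","scene"):
    c=bot.capture(n);cv2.imwrite(f"pics/{n}0.png",c["image"]);np.save(f"{n}.npy",c,allow_pickle=True);print(n,c["vfov"],c["cx"],c["cy"],c["camera_from_world"].tolist() if hasattr(c["camera_from_world"],'tolist') else c["camera_from_world"])
E
```

```text
pics
{'clock': 0.0, 'qpos': array([ 1.49821387,  0.50188575, -0.42676198,  1.55146155,  0.22078578,
        1.13829327, -0.21030442]), 'joint_vel': array([-0.00088574,  0.00092636,  0.00083338,  0.0012779 ,  0.00175357,
       -0.00221695,  0.00137465]), 'tau': array([ 1.53058605e-03, -5.66592872e+01, -5.81623435e+00, -2.79109669e+01,
       -6.89199893e-02,  3.07867723e-02,  1.59781625e-04]), 'eef_pos': array([ 0.21390557, -0.61308691,  0.24764716]), 'orientation': array([-3.09546279e+00, -5.24673401e-01,  4.07055770e-04]), 'ft_force': array([ 0.08136149,  0.66023603, -0.85143648]), 'torque': array([ 0.00554879,  0.01020178, -0.0008748 ]), 'finger_force': 0.0, 'finger_gap': 0.9996275870253368}
top 42.71993555968368 311.2243212469092 202.71716059010504 [[0.015749587735125588, -0.999874021351975, 0.0019727928436209323, 0.0327315961583434], [-0.9973369875135129, -0.015850082015017183, -0.07118783770833596, 0.5740499195834199], [0.07121013848915565, -0.000846360175983834, -0.997460976605505, 1.1957435834731307], [0.0, 0.0, 0.0, 1.0]]
scene 53.80294081983693 313.10600971632243 199.74114302365268 [[-0.7936799220211421, -0.6082361347391649, -0.010999353529836272, 0.4995175290545131], [-0.24856769807385617, 0.34074972884107585, -0.9066993557784174, 0.1853872565078596], [0.5552353382618744, -0.7168949900036223, -0.4216340741127644, 0.6325648534154195], [0.0, 0.0, 0.0, 1.0]]
```

View pics/top0.png

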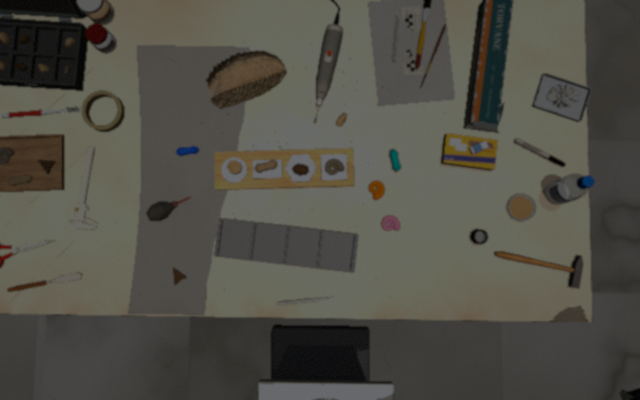

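View pics/scene0.png

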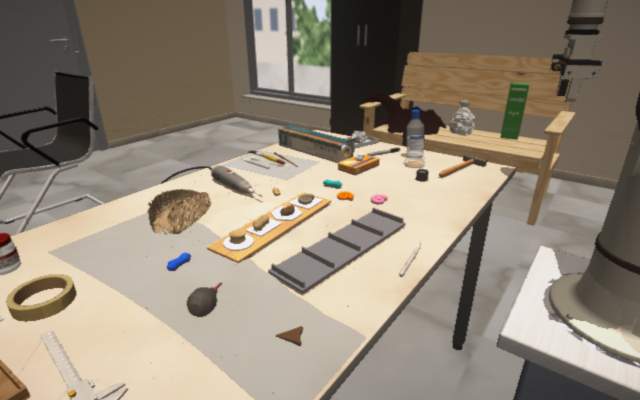

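The top view shows the rack (215–357, 218–270) nearer and the board (215–354, 150–188) farther. From the left the board holds the vertebra (235,168), toe bone (265,166), dark lump (301,168) and ammonite (333,166). The look-alikes lie off the board: blue (187,151) and turquoise (395,160) toe-bone shapes, and orange (376,189) and pink (390,223) ammonite shapes. I'll get rough positions first.

```bash
cat > h.py <<'E'
import numpy as np,cv2
from workcell import bot
from scipy.spatial.transform import Rotation as Ro
def cam(n):
    s=bot.sense();c=bot.capture(n);f=200/np.tan(np.radians(c["vfov"]/2))
    if n=="wrist":
        T=np.eye(4);T[:3,:3]=Ro.from_rotvec(s["orientation"]).as_matrix();T[:3,3]=s["eef_pos"];W=T@np.array(c["T_tool_cam"])
    else: W=np.linalg.inv(np.array(c["camera_from_world"]))
    return c["image"],(W,f,c["cx"],c["cy"])
def ray(k,px,z):
    W,f,cx,cy=k;px=np.atleast_2d(px).astype(float)
    d=np.c_[(px[:,0]-cx)/f,(px[:,1]-cy)/f,np.ones(len(px))]@W[:3,:3].T;o=W[:3,3]
    return (o+d*((z-o[2])/d[:,2])[:,None])[:,:2]
def proj(k,p):
    W,f,cx,cy=k;q=(np.atleast_2d(p)-W[:3,3])@W[:3,:3];return np.c_[cx+f*q[:,0]/q[:,2],cy+f*q[:,1]/q[:,2]]
E
python3 - <<'E'
from h import *
im,k=cam("top")
for n,p,z in[("board",[(215,152),(354,150),(354,187),(215,189)],.012),("rack",[(219,218),(357,233),(355,271),(215,257)],.012),("foss",[(235,168),(265,166),(301,168),(333,166)],.02)]:print(n,ray(k,p,z).round(3).tolist())
w,k=cam("wrist");cv2.imwrite("pics/w0.png",w);print(k[0].round(3).tolist(),k[1:])
c=cv2.resize(im[130:290,170:410],None,fx=3.2,fy=3.2,interpolation=2);cv2.imwrite("pics/top1.png",np.clip(c*1.8,0,255).astype(np.uint8))
E
```

```text
board [[0.693, 0.276], [0.703, -0.059], [0.614, -0.06], [0.603, 0.273]]
rack [[0.534, 0.261], [0.503, -0.069], [0.413, -0.065], [0.441, 0.268]]
foss [[0.654, 0.225], [0.66, 0.154], [0.656, 0.068], [0.662, -0.009]]
[[0.33, -0.908, -0.257, 0.283], [-0.944, -0.318, -0.088, -0.589], [-0.001, 0.272, -0.962, 0.383], [0.0, 0.0, 0.0, 1.0]] (np.float64(348.70749598502624), 314.78026763180947, 196.97791632702348)
```

View pics/top1.png

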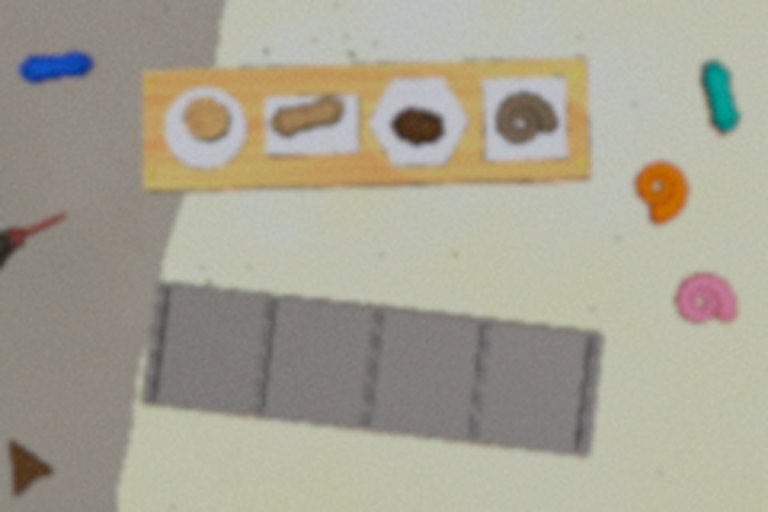

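The enlarged crop confirms the order on the board from the left: tan vertebra on the round pad (crop 207,119), tan toe bone on the oblong pad (308,115), dark lump on the hexagonal pad (418,125), grey-brown ammonite on the square pad (525,117). The blue, turquoise, orange and pink look-alikes are off the board. The fossils lie slightly off centre and turned on their pads, so I'll move the wrist camera over the board and rack for a finer measurement.

```bash
python3 -m creep '[[[1,0.95,-0.98,0,0,0,0],[1,0.95,-0.98,0,0,0,0],[1,0.95,-0.98,0,0,0,0],[1,0.95,-0.98,0,0,0,0],[1,0.95,-0.98,0,0,0,0],[1,0.95,-0.98,0,0,0,0],[1,0.95,-0.98,0,0,0,0],[1,0.95,-0.98,0,0,0,0],[1,0.95,-0.98,0,0,0,0],[1,0.95,-0.98,0,0,0,0],[1,0.95,-0.98,0,0,0,0],[1,0.95,-0.98,0,0,0,0],[1,0.95,-0.98,0,0,0,0],[1,0.95,-0.98,0,0,0,0],[1,0.95,-0.98,0,0,0,0],[1,0.95,-0.98,0,0,0,0],[1,0.95,-0.98,0,0,0,0],[1,0.95,-0.98,0,0,0,0],[1,0.95,-0.98,0,0,0,0],[1,0.95,-0.98,0,0,0,0]]]' && python3 -m creep '[[[1,0,0,0,0,0,-1],[1,0,0,0,0,0,-1],[1,0,0,0,0,0,-1],[1,0,0,0,0,0,-1],[1,0,0,0,0,0,-1],[1,0,0,0,0,0,-1],[1,0,0,0,0,0,-1],[1,0,0,0,0,0,-1],[1,0,0,0,0,0,-1],[1,0,0,0,0,0,-1],[1,0,0,0,0,0,-1],[1,0,0,0,0,0,-1],[1,0,0,0,0,0,-1],[1,0,0,0,0,0,-1],[1,0,0,0,0,0,-0.5],[1,0,0,0,0,0,0],[1,0,0,0,0,0,0]]]'
python3 - <<'E'
from h import *
print(bot.sense()["qpos"].round(2))
w,k=cam("wrist");cv2.imwrite("pics/w1.png",w);cv2.imwrite("pics/w1v.png",np.clip(w*1.5,0,255).astype(np.uint8))
import pickle;pickle.dump((w,k),open("w1.pkl","wb"))
E
```

```text
clock: 2.7
eef_pos: [0.559, 0.1303, 0.2486]
orientation: [3.097, 0.524, -0.0]
ft_force: [-0.1, -0.4, 0.1]
finger_gap: 1.0
finger_force: 0.0
clock: 4.82
eef_pos: [0.5586, 0.1292, 0.2486]
orientation: [-2.189, -2.254, 0.0]
ft_force: [-1.0, 0.5, 0.1]
finger_gap: 0.996
finger_force: 0.0
[ 0.52  0.56 -1.09  1.73  0.53  1.18 -0.69]
```

View pics/w1v.png

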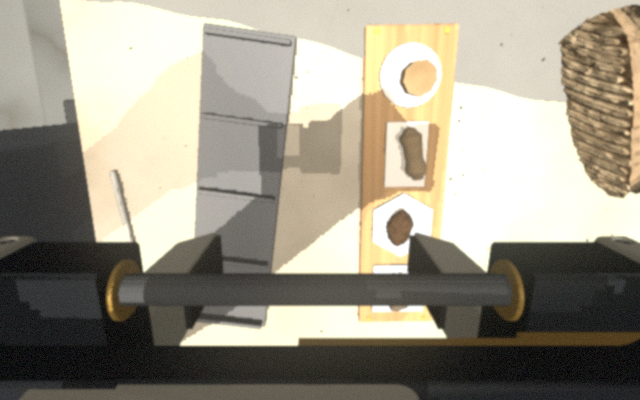

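The wrist view shows the vertebra (420,77), toe bone (412,152), dark lump (400,227), and the rack from (205,25)–(296,37) down to (196,320)–(264,325). The ammonite is hidden by the finger. I'll measure what is visible.

```bash
cat >> h.py <<'E'
def blob(k,mask,z,lo=200):
    out=[]
    for c in cv2.findContours(mask,cv2.RETR_EXTERNAL,cv2.CHAIN_APPROX_NONE)[0]:
        if cv2.contourArea(c)<lo: continue
        P=(ray(k,c[:,0],z)*1000).astype(np.float32)
        r=cv2.minAreaRect(P);b=cv2.boxPoints(r);e=[b[1]-b[0],b[2]-b[1]];l=max(e,key=np.linalg.norm)
        out.append((c,np.round(r[0],1),np.round(sorted(r[1]),1),round((np.degrees(np.arctan2(l[1],l[0]))-90+90)%180-90,1)))
    return out
E
python3 - <<'E'
from h import *
import pickle
w,k=pickle.load(open("w1.pkl","rb"))
hsv=cv2.cvtColor(cv2.medianBlur(w,3),cv2.COLOR_BGR2HSV)
for n,p in[("rack",(240,80)),("rack",(230,225)),("cloth",(340,20)),("table",(330,70)),("shad",(325,140)),("board",(375,110)),("pad",(395,60)),("vert",(420,77)),("toe",(412,152)),("lump",(400,227)),("padtoe",(395,180))]:print(n,hsv[p[1],p[0]])
H,S,V=cv2.split(hsv)
rm=((S<45)&(V<110)).astype(np.uint8)*255;rm[:,:180]=0;rm[:,310:]=0;rm[330:]=0
rm=cv2.morphologyEx(rm,cv2.MORPH_OPEN,np.ones((5,5)))
for b in blob(k,rm,.012,3000):print("rack",b[1:],b[0].reshape(-1,2).min(0),b[0].reshape(-1,2).max(0),cv2.approxPolyDP(b[0],6,True)[:,0].tolist())
bm=((S>70)&(H>8)&(H<30)).astype(np.uint8)*255
cv2.imwrite("pics/m.png",np.hstack([rm[:330,170:330],bm[:330,340:480],V[:330,340:480],S[:330,340:480]]))
E
```

```text
rack [ 17  14 126]
rack [20 20 76]
cloth [ 23  28 148]
table [ 31  29 192]
shad [ 18  53 110]
board [ 16 113 135]
pad [ 30   1 192]
vert [ 17 105 178]
toe [ 17  92 100]
lump [ 15 104  91]
padtoe [ 18  38 173]
rack (array([486. ,  58.2]), array([155.5, 258. ]), np.float32(-4.3)) [180 110] [309 326] [[202, 111], [203, 120], [219, 124], [222, 145], [201, 175], [255, 169], [261, 191], [207, 187], [252, 198], [214, 231], [222, 272], [180, 275], [180, 307], [200, 307], [202, 322], [260, 326], [263, 319], [230, 314], [236, 307], [309, 304], [309, 277], [270, 273], [285, 122]]
```

View pics/m.png

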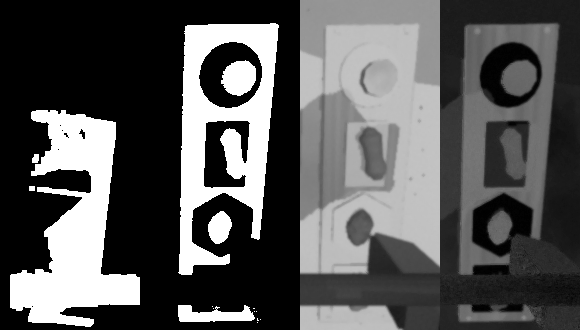

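The saturation mask isolates all three visible fossils inside the dark pad holes. The rack's mask is broken, so I'll read its edges from an enlarged crop.

Run:
```python
from h import *
import pickle
w,k=pickle.load(open("w1.pkl","rb"))
hsv=cv2.cvtColor(cv2.medianBlur(w,3),cv2.COLOR_BGR2HSV);H,S,V=cv2.split(hsv)
m=((S>70)).astype(np.uint8)*255
for n,(cx,cy),h,r in[("vert",(420,77),18,22),("toe",(412,152),20,32),("lump",(400,227),17,22)]:
    q=np.zeros_like(m);q[cy-r:cy+r+1,cx-20:cx+19]=m[cy-r:cy+r+1,cx-20:cx+19]
    q=cv2.morphologyEx(q,cv2.MORPH_OPEN,np.ones((5,5)))
    for b in blob(k,q,.016+h/2000,100):print(n,b[1:],b[0].reshape(-1,2).min(0),b[0].reshape(-1,2).max(0))
c=cv2.resize(w[15:215,190:310],None,fx=3,fy=3,interpolation=2);d=cv2.resize(w[160:360,180:300],None,fx=3,fy=3,interpolation=2)
cv2.imwrite("pics/rk.png",np.clip(np.hstack([c,d])*1.5,0,255).astype(np.uint8))
```

```text
vert (array([657.4, 225. ]), array([30.5, 31.6]), np.float32(-88.3)) [403  61] [435  94]
toe (array([663.5, 147. ]), array([25.2, 62.8]), np.float32(16.8)) [401 129] [430 184]
lump (array([653.5,  68.9]), array([25.2, 36.3]), np.float32(5.0)) [388 212] [411 243]
```

View pics/rk.png

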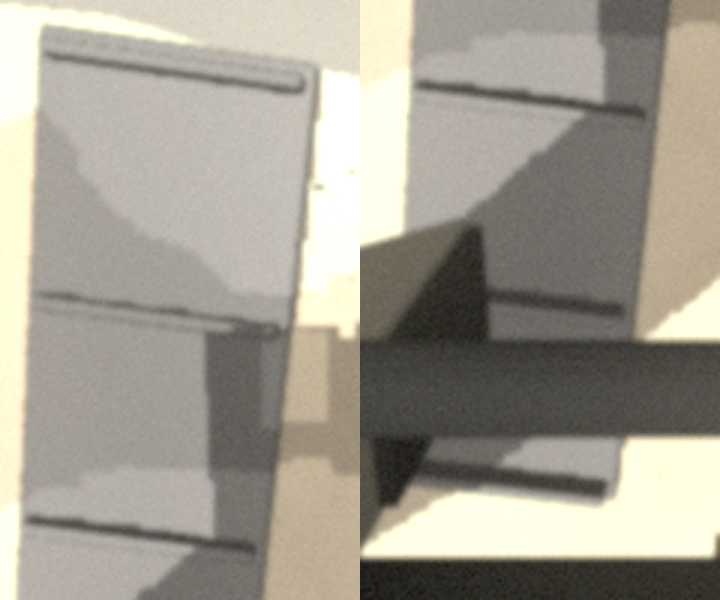

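The crop shows the rack's corners at about (204,25), (294,37) and (264,326), and the rib floor lines near rows 113–122, 187–196, 257–261 and 314–321.

Run:
```python
from h import *
import pickle
w,k=pickle.load(open("w1.pkl","rb"))
R=lambda p:(ray(k,p,.012)*1000)
L=R([(204,26),(196.7,188)]);Q=R([(293,37),(273.3,270),(268.5,306)]);E=R([(204,25.5),(294,37)])
ribs=[R([(203.3,112.7),(283.3,122.3)]),R([(198.3,187),(275,196.3)]),R([(223.3,256.7),(267.3,261)]),R([(201.7,314.3),(261.7,320.7)])]
print("L",L.round(1).tolist(),"R",Q.round(1).tolist(),"end",E.round(1).tolist())
for r in ribs:print(r.round(1).tolist(),np.degrees(np.arctan2(r[1,1]-r[0,1],r[1,0]-r[0,0])).round(1))
print("edge yaw",[np.degrees(np.arctan2(-(a[0,0]-a[-1,0]),a[0,1]-a[-1,1])).round(1) for a in(L,Q)])
a=np.radians(-5);u=np.array([np.cos(a),np.sin(a)]);v=np.array([-u[1],u[0]])
print("x c",(L@u).round(1),(Q@u).round(1),"y c",[(r@v).round(1).tolist() for r in ribs],(E@v).round(1))
hsv=cv2.cvtColor(cv2.medianBlur(w,3),cv2.COLOR_BGR2HSV);H,S,V=cv2.split(hsv)
for t in(80,85,90):
    q=np.zeros_like(S);q[125:190,395:432]=(((S>t)&(V<140))[125:190,395:432])*255
    q=cv2.morphologyEx(q,cv2.MORPH_OPEN,np.ones((7,7)))
    for b in blob(k,q,.026,100):print(t,b[1:])
b=R([(363,26),(458,25)]);print("board top",b.round(1).tolist())
```

```text
L [[446.8, 266.9], [429.7, 103.9]] R [[533.4, 259.7], [513.6, 6.8], [507.7, -41.7]] end [[446.9, 267.4], [534.4, 259.8]]
[[441.5, 184.8], [524.4, 177.5]] -5.0
[[431.5, 105.1], [515.7, 97.0]] -5.5
[[455.5, 22.2], [506.6, 18.2]] -4.4
[[425.9, -55.7], [499.2, -62.6]] -5.4
edge yaw [np.float64(-6.0), np.float64(-4.9)]
x c [421.9 419. ] [508.8 511.1 509.4] y c [[222.5, 222.6], [142.3, 141.6], [61.8, 62.3], [-18.4, -18.8]] [305.3 305.4]
80 (array([663.2, 151.4]), array([24.4, 52.7]), np.float32(16.4))
85 (array([663.7, 149.9]), array([23.2, 50.1]), np.float32(18.5))
board top [[601.3, 271.6], [693.6, 275.3]]
```

Rack centre is about (475.4, 98.3) mm, yaw −5.1°. The bays from the left are (486,218), (479,138), (472,58.5) and (465,−21). The vertebra is at (657,225). I'll go there first.

```bash
python3 -m creep '[[[1,0.62,0.68,0.99,0,0,0],[1,0.62,0.68,0.99,0,0,0],[1,0.62,0.68,0.99,0,0,0],[1,0.62,0.68,0.99,0,0,0],[1,0.62,0.68,0.99,0,0,0],[1,0,0,0,0,0,0],[1,0,0,0,0,0,0]]]' 15
python3 - <<'E'
from h import *
w,k=cam("wrist");cv2.imwrite("pics/w2.png",np.clip(w*1.5,0,255).astype(np.uint8))
print(proj(k,[[.6574,.225,.025]]))
E
```

```text
clock: 5.75
eef_pos: [0.6575, 0.2255, 0.1006]
orientation: [-2.187, -2.255, 0.0]
ft_force: [-0.4, -0.2, 1.3]
finger_gap: 1.0
finger_force: 0.0
[[314.55153266 218.65229129]]
```

View pics/w2.png

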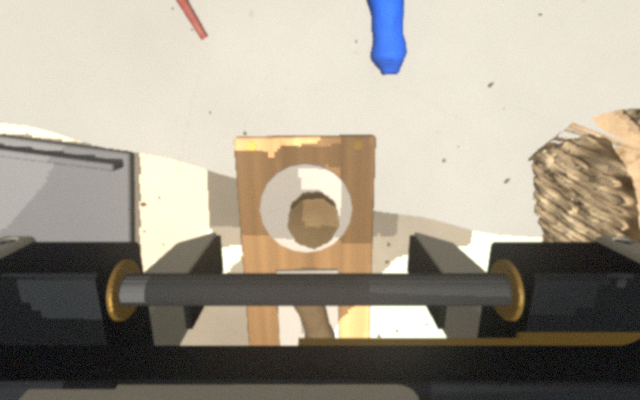

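The vertebra is centred at (313,220), against a predicted (314.5,218.7). I'll descend and grip.

```bash
python3 -m creep '[[[1,0,0,0.5,0,0,0],[1,0,0,0.5,0,0,0],[1,0,0,0.5,0,0,0],[1,0,0,0.5,0,0,0],[1,0,0,0,0,0,0],[-1,0,0,0,0,0,0],[-1,0,0,0,0,0,0],[-1,0,0,0,0,0,0],[-1,0,0,0,0,0,0],[-1,0,0,0,0,0,0],[-1,0,0,0,0,0,0],[-1,0,0,0,0,0,0]]]' 15
```

```text
clock: 7.3
eef_pos: [0.6577, 0.2253, 0.0402]
orientation: [-2.187, -2.255, 0.0]
ft_force: [-0.2, 0.2, 0.5]
finger_gap: 0.339
finger_force: 15.0
```

```bash
python3 -m creep '[[[-1,0,0,-0.85,0,0,0],[-1,0,0,-0.85,0,0,0],[-1,-0.89,-0.74,0,0,0,0],[-1,-0.89,-0.74,0,0,0,0],[-1,-0.89,-0.74,0,0,0,0],[-1,-0.89,-0.74,0,0,0,0],[-1,-0.89,-0.74,0,0,0,0],[-1,-0.89,-0.74,0,0,0,0],[-1,-0.89,-0.74,0,0,0,0],[-1,-0.89,-0.74,0,0,0,0],[-1,-0.89,-0.74,0,0,0,0],[-1,0,0,0,0,0,0.68],[-1,0,0,0,0,0,0.68],[-1,0,0,0,0,0,0],[-1,0,0,0,0,0,0]]]' 15
python3 - <<'E'
from h import *
w,k=cam("wrist");cv2.imwrite("pics/w3.png",np.clip(w*1.5,0,255).astype(np.uint8))
E
```

```text
clock: 9.18
eef_pos: [0.466, -0.0208, 0.0922]
orientation: [2.314, 2.122, 0.001]
ft_force: [-0.6, 0.3, 1.0]
finger_gap: 0.343
finger_force: 15.0
```

View pics/w3.png

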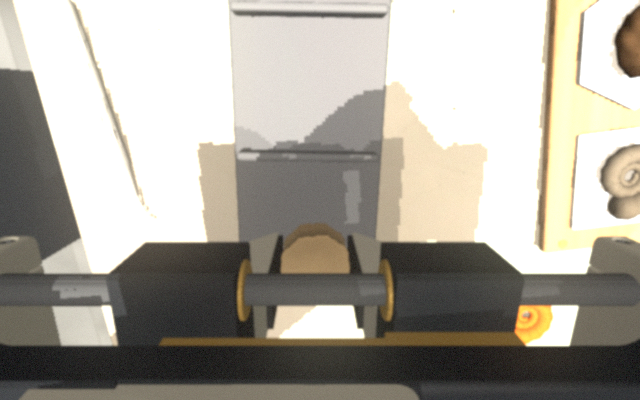

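The vertebra is held, and the rack edges are at columns 237 and 377 on row 200. The rib line is at (240,153)–(378,155). I'll check the rack position from this closer view.

Run:
```python
from h import *
s=bot.sense();w,k=cam("wrist")
g=cv2.cvtColor(cv2.GaussianBlur(w,(3,3),0),cv2.COLOR_BGR2GRAY).astype(int)
for r in(40,60,80,200,220):
    d=np.diff(g[r,210:420]);print(r,"edges",[(210+i,d[i]) for i in np.argsort(-abs(d))[:5]])
for c in(260,300,340,365):
    d=np.diff(g[100:200,c]);print(c,[(100+i,d[i]) for i in np.argsort(-abs(d))[:6]], g[145:165,c].tolist(), g[0:24,c].tolist())
a=Ro.from_rotvec(s["orientation"]).as_matrix();print(a[:,1].round(4))
for P in([(235,60),(387,60)],[(237,200),(377,200)]):print((ray(k,P,.012)*1000).round(1).tolist())
print((ray(k,[(310,149),(310,1)],.012)*1000).round(1).tolist(),(ray(k,[(310,155),(310,14)],.024)*1000).round(1).tolist())
```

```text
40 edges [(np.int64(389), np.int64(30)), (np.int64(229), np.int64(-28)), (np.int64(228), np.int64(-23)), (np.int64(388), np.int64(22)), (np.int64(390), np.int64(20))]
60 edges [(np.int64(387), np.int64(30)), (np.int64(230), np.int64(-27)), (np.int64(229), np.int64(-27)), (np.int64(388), np.int64(25)), (np.int64(386), np.int64(15))]
80 edges [(np.int64(386), np.int64(33)), (np.int64(231), np.int64(-28)), (np.int64(230), np.int64(-25)), (np.int64(387), np.int64(22)), (np.int64(385), np.int64(20))]
200 edges [(np.int64(236), np.int64(-14)), (np.int64(378), np.int64(14)), (np.int64(237), np.int64(-13)), (np.int64(399), np.int64(10)), (np.int64(379), np.int64(10))]
220 edges [(np.int64(237), np.int64(-14)), (np.int64(238), np.int64(-13)), (np.int64(377), np.int64(13)), (np.int64(376), np.int64(12)), (np.int64(400), np.int64(10))]
260 [(np.int64(149), np.int64(-20)), (np.int64(148), np.int64(-18)), (np.int64(150), np.int64(-10)), (np.int64(147), np.int64(-8)), (np.int64(152), np.int64(8)), (np.int64(157), np.int64(-6))] [130, 130, 128, 120, 102, 82, 72, 75, 83, 88, 90, 88, 84, 78, 74, 73, 
[... 749 characters left out ...]
 66, 72, 77, 78, 77, 73, 69, 68, 71, 73, 74] [147, 143, 137, 136, 141, 148, 154, 156, 156, 151, 140, 120, 96, 74, 61, 62, 77, 103, 127, 141, 147, 149, 149, 149]
365 [(np.int64(154), np.int64(12)), (np.int64(153), np.int64(10)), (np.int64(155), np.int64(10)), (np.int64(159), np.int64(-8)), (np.int64(158), np.int64(-8)), (np.int64(151), np.int64(-7))] [93, 91, 87, 83, 79, 75, 68, 61, 62, 72, 84, 94, 96, 92, 84, 76, 72, 72, 75, 76] [147, 144, 137, 133, 136, 145, 152, 157, 159, 157, 148, 131, 107, 84, 66, 60, 66, 87, 116, 137, 147, 149, 150, 150]
[ 0.9962 -0.0868  0.0012]
[[428.3, 77.5], [515.5, 70.0]]
[[417.1, -5.9], [506.6, -13.6]]
[[466.7, 22.7], [474.0, 104.1]] [[466.7, 20.9], [473.3, 95.1]]
```

The rack lies about 3 mm closer to the robot than I first estimated, so the bay centre is (462,−20). I'll correct for that and set the vertebra down.

```bash
python3 -m creep '[[[-1,0.01,-0.13,0.5,0,0,0],[-1,0,0,0.5,0,0,0],[-1,0,0,0.5,0,0,0],[-1,0,0,0.35,0,0,0],[-1,0,0,0,0,0,0],[-1,0,0,0,0,0,0]]]' 15 && python3 -m creep '[[[1,0,0,0,0,0,0],[1,0,0,0,0,0,0],[1,0,0,0,0,0,0],[1,0,0,0,0,0,0],[1,0,0,0,0,0,0],[1,0,0,-0.95,0,0,0],[1,0,0,-0.95,0,0,0],[1,0,0,0,0,0,0]]]'
```

```text
clock: 10.02
eef_pos: [0.4614, -0.02, 0.0353]
orientation: [-2.317, -2.121, 0.0]
ft_force: [-0.6, 0.0, -1.0]
finger_gap: 0.344
finger_force: 15.0
clock: 11.02
eef_pos: [0.4629, -0.0203, 0.0943]
orientation: [2.315, 2.119, 0.003]
ft_force: [1.1, -0.5, 0.2]
finger_gap: 0.998
finger_force: 0.0
```

```bash
python3 -m creep '[[[1,-0.1,0.93,0,0,0,0],[1,0,0.93,0,0,0,0],[1,0,0.93,0,0,0,0],[1,0,0.93,0,0,0,0],[1,0,0.93,0,0,0,0],[1,0,0.93,0,0,0,0],[1,0,0.93,0,0,0,0],[1,0,0,-0.2,0,0,-0.68],[1,0,0,0,0,0,-0.68],[1,0,0,0,0,0,0],[1,0,0,0,0,0,0]]]' 15
python3 - <<'E'
from h import *
import pickle
s=bot.sense();w,k=cam("wrist");pickle.dump((w,k,s),open("w4.pkl","wb"));cv2.imwrite("pics/w4.png",np.clip(w*1.5,0,255).astype(np.uint8))
E
```

```text
clock: 12.4
eef_pos: [0.6553, -0.0405, 0.0979]
orientation: [-2.188, -2.253, 0.001]
ft_force: [-0.2, 0.3, 0.2]
finger_gap: 1.0
finger_force: 0.0
```

View pics/w4.png

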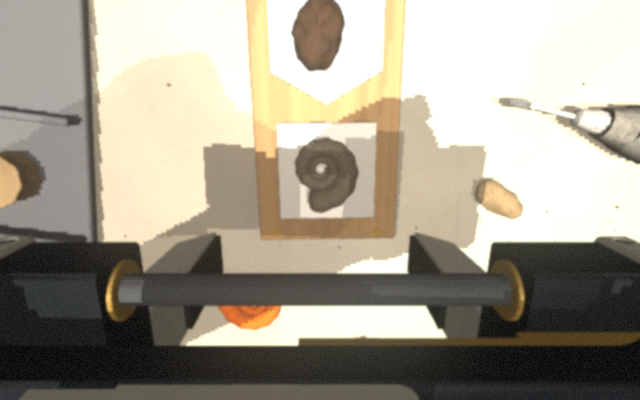

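The ammonite (326,176) lies on the square pad and the lump (318,33) on the hexagonal pad. The vertebra is in its bay at left (8,180). Measuring both fossils.

Run:
```python
from h import *
import pickle
w,k,s=pickle.load(open("w4.pkl","rb"))
V=cv2.cvtColor(cv2.medianBlur(w,5),cv2.COLOR_BGR2HSV)[...,2]
print(V[170:180:4,285:300:7].tolist(),V[190,340],V[35,320],V[35,280])
for n,(x0,x1,y0,y1),z,t in[("amm",(282,372,128,216),.023,80),("lump",(285,352,0,75),.0245,90)]:
    q=np.zeros_like(V);q[y0:y1,x0:x1]=(V[y0:y1,x0:x1]<t)*255
    q=cv2.morphologyEx(q,cv2.MORPH_OPEN,np.ones((5,5)))
    for b in blob(k,q,z,500):print(n,b[1:],b[0].reshape(-1,2).min(0),b[0].reshape(-1,2).max(0))
print((ray(k,[(277,124),(376,122),(373,218),(280,219)],.016)*1000).round(1).tolist())
```

```text
[[133, 132, 68], [133, 132, 66], [132, 132, 79]] 77 91 195
amm (array([661.9, -15. ]), array([37.4, 39.2]), np.float32(4.7)) [296 147] [357 210]
lump (array([651.1,  60.2]), array([22.8, 26.4]), np.float32(73.6)) [294  19] [340  69]
[[630.5, 17.1], [690.7, 20.2], [693.6, -41.6], [632.5, -44.1]]
```

Run:
```python
from h import *
import pickle
w,k,s=pickle.load(open("w4.pkl","rb"))
V=cv2.cvtColor(cv2.medianBlur(w,5),cv2.COLOR_BGR2HSV)[...,2]
for n,(x0,x1,y0,y1),z,t in[("amm",(282,372,128,216),.023,105),("lump",(285,352,0,75),.0245,130)]:
    q=np.zeros_like(V);q[y0:y1,x0:x1]=(V[y0:y1,x0:x1]<t)*255
    q=cv2.morphologyEx(q,cv2.MORPH_OPEN,np.ones((5,5)))
    for b in blob(k,q,z,500):
        print(n,b[1:],b[0].reshape(-1,2).min(0),b[0].reshape(-1,2).max(0));P=ray(k,b[0][:,0],z)*1000
        for a in range(-30,31,6):
            t=np.radians(a);u=P@[np.cos(t),np.sin(t)];v=P@[-np.sin(t),np.cos(t)];print(a,np.ptp(u).round(1),np.ptp(v).round(1),end="; ")
        print()
```

```text
amm (array([662.5, -10.8]), array([37. , 43.7]), np.float32(24.4)) [295 138] [358 211]
-30 41.7 44.8; -24 40.9 45.3; -18 40.5 45.7; -12 39.9 46.3; -6 39.4 46.4; 0 38.8 46.0; 6 38.6 45.7; 12 38.3 45.2; 18 37.5 44.6; 24 37.0 43.7; 30 38.6 43.3; 
lump (array([653.5,  65.9]), array([27.9, 35.3]), np.float32(1.7)) [292   0] [343  70]
-30 29.1 37.6; -24 28.0 37.9; -18 27.6 38.0; -12 27.4 37.6; -6 27.4 36.9; 0 27.8 35.7; 6 28.4 35.5; 12 29.0 36.0; 18 30.1 36.1; 24 31.2 35.9; 30 32.4 35.4;
```

```bash
python3 -m creep '[[[1,0.5,0.27,0,0,0,0],[1,0.48,0,0.48,0,0,0],[1,0,0,0.48,0,0,0],[1,0,0,0.48,0,0,0],[1,0,0,0.48,0,0,0],[1,0,0,0,0,0,0],[-1,0,0,0,0,0,0],[-1,0,0,0,0,0,0],[-1,0,0,0,0,0,0],[-1,0,0,0,0,0,0],[-1,0,0,0,0,0,0],[-1,0,0,0,0,0,0]]]' 15
```

```text
clock: 13.95
eef_pos: [0.6629, -0.0108, 0.0412]
orientation: [2.187, 2.255, -0.0]
ft_force: [-1.0, 0.1, -0.0]
finger_gap: 0.404
finger_force: 15.0
```

```bash
python3 -m creep '[[[-1,0,0,-0.9,0,0,0],[-1,0,0,-0.9,0,0,0],[-1,0.98,-0.72,0,0,0,0],[-1,0.98,-0.72,0,0,0,0],[-1,0.98,-0.72,0,0,0,0],[-1,0.98,-0.72,0,0,0,0],[-1,0.98,-0.72,0,0,0,0],[-1,0.98,-0.72,0,0,0,0],[-1,0.98,-0.72,0,0,0,0],[-1,0.98,-0.72,0,0,0,0],[-1,0,0,0,0,0,0.68],[-1,0,0,0,0,0,0.68],[-1,0,0,0,0,0,0],[-1,0,0,0,0,0,0]]]' 15
python3 - <<'E'
from h import *
s=bot.sense();w,k=cam("wrist");cv2.imwrite("pics/w5.png",np.clip(w*1.5,0,255).astype(np.uint8))
import pickle;pickle.dump((w,k,s),open("w5.pkl","wb"))
g=cv2.cvtColor(cv2.GaussianBlur(w,(3,3),0),cv2.COLOR_BGR2GRAY).astype(int)
for r in(180,200,220):
    d=np.diff(g[r,210:420]);print(r,[(int(210+i),int(d[i])) for i in np.argsort(-abs(d))[:6]])
for c in(270,310,350):
    d=np.diff(g[90:230,c]);print(c,[(int(90+i),int(d[i])) for i in np.argsort(-abs(d))[:8]])
E
```

```text
clock: 15.7
eef_pos: [0.4837, 0.2192, 0.0962]
orientation: [2.315, 2.122, 0.002]
ft_force: [-0.2, 0.4, -0.8]
finger_gap: 0.408
finger_force: 15.0
180 [(388, 16), (247, -13), (248, -13), (389, 12), (387, 11), (357, -9)]
200 [(248, -14), (387, 14), (386, 13), (247, -10), (397, 10), (388, 10)]
220 [(385, 16), (249, -13), (248, -13), (386, 12), (395, 10), (384, 10)]
270 [(138, -39), (137, -32), (139, -26), (147, -19), (148, -16), (146, -16), (136, -15), (128, 14)]
310 [(138, -29), (139, -28), (137, -25), (140, -20), (136, -15), (132, 11), (133, 8), (141, -8)]
350 [(140, -32), (139, -24), (141, -23), (149, -12), (150, -12), (138, -10), (148, -9), (169, 8)]
```

View pics/w5.png

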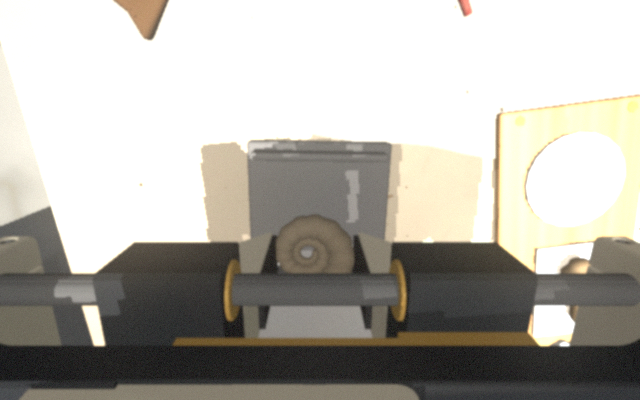

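Run:
```python
from h import *
import pickle
w,k,s=pickle.load(open("w5.pkl","rb"))
A=ray(k,[(247.7,180),(388.3,180)],.012)*1000;B=ray(k,[(248.7,220),(385.5,220)],.012)*1000;E=ray(k,[(270,138),(350,140)],.012)*1000
a=np.radians(-5.1);u=np.array([np.cos(a),np.sin(a)]);v=np.array([-u[1],u[0]])
U=np.mean([(A@u).mean(),(B@u).mean()]);W=(E@v).mean()-168
print((A@u).round(1),(B@u).round(1),(E@v).round(1),"bay+120",U*u+(W+120)*v,"+40",U*u+(W+40)*v,"ctr",U*u+W*v)
a_=Ro.from_rotvec(s["orientation"]).as_matrix();print(a_[:,:2].round(3).tolist())
d=(U*u+(W+120)*v)-s["eef_pos"][:2]*1000;print(d,a_[:2,0]@d/30,a_[:2,1]@d/30)
```

```text
[419.2 509.8] [418.5 509.6] [310.9 309.8] bay+120 [485.76702526 220.07088318] +40 [478.65548151 140.38759794] ctr [475.09970963 100.54595533]
[[0.087, 0.996], [0.996, -0.087], [0.0, 0.002]]
[2.07365519 0.87654653] 0.035132258956814065 0.06631169908615928
```

```bash
python3 -m creep '[[[-1,0.03,0.06,0.5,0,0,0],[-1,0,0,0.5,0,0,0],[-1,0,0,0.5,0,0,0],[-1,0,0,0.45,0,0,0],[-1,0,0,0,0,0,0],[-1,0,0,0,0,0,0]]]' 15 && python3 -m creep '[[[1,0,0,0,0,0,0],[1,0,0,0,0,0,0],[1,0,0,0,0,0,0],[1,0,0,0,0,0,0],[1,0,0,0,0,0,0],[1,0,0,-0.95,0,0,0],[1,0,0,-0.95,0,0,0],[1,0,0,0,0,0,0]]]'
```

```text
clock: 16.5
eef_pos: [0.4847, 0.2198, 0.0362]
orientation: [-2.317, -2.121, 0.001]
ft_force: [0.7, 0.9, -0.9]
finger_gap: 0.406
finger_force: 15.0
clock: 17.5
eef_pos: [0.4863, 0.2206, 0.0955]
orientation: [2.316, 2.12, 0.006]
ft_force: [-1.2, 0.3, -0.3]
finger_gap: 0.996
finger_force: 0.0
```

```bash
python3 -m creep '[[[1,-0.48,1,0,0,0,0],[1,-0.48,1,0,0,0,0],[1,-0.48,1,0,0,0,0],[1,-0.48,1,0,0,0,0],[1,-0.48,1,0,0,0,0],[1,-0.48,1,0,0,0,0],[1,0,0,-0.1,0,0,-0.68],[1,0,0,0,0,0,-0.68],[1,0,0,0,0,0,0],[1,0,0,0,0,0,0]]]' 15
python3 - <<'E'
from h import *
import pickle
s=bot.sense();w,k=cam("wrist");pickle.dump((w,k,s),open("w6.pkl","wb"));cv2.imwrite("pics/w6.png",np.clip(w*1.5,0,255).astype(np.uint8))
S=cv2.cvtColor(cv2.medianBlur(w,5),cv2.COLOR_BGR2HSV)[...,1]
p=proj(k,[.6633,.149,.026])[0].astype(int);print(p,S[p[1]-6:p[1]+7:6,p[0]-60:p[0]+61:10])
E
```

```text
clock: 18.75
eef_pos: [0.6562, 0.1177, 0.0959]
orientation: [-2.188, -2.254, 0.001]
ft_force: [-0.6, -0.3, 0.5]
finger_gap: 1.0
finger_force: 0.0
[328 171] [[115 100  38  40  93  96  94  39  46 118 115 116  55]
 [115 105  40  40  86  92  94  46  49 116 116 116  55]
 [116 110  38  39  50  89  89  88  52 118 119 116  57]]
```

View pics/w6.png

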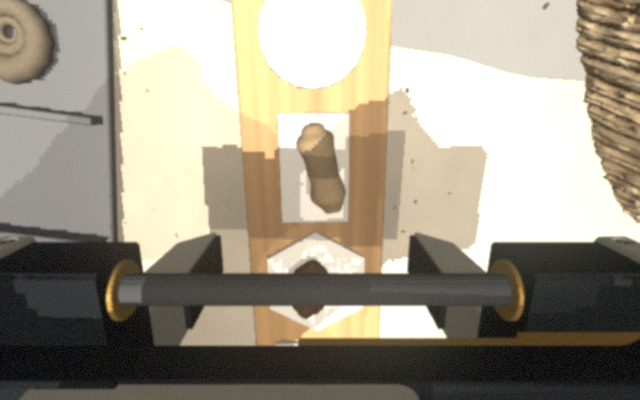

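The toe bone lies at (321,168), tilted on the oblong pad. The ammonite is in the leftmost bay (15,40).

Run:
```python
from h import *
import pickle
w,k,s=pickle.load(open("w6.pkl","rb"))
S=cv2.cvtColor(cv2.medianBlur(w,5),cv2.COLOR_BGR2HSV)[...,1]
q=np.zeros_like(S);q[117:219,284:347]=(S[117:219,284:347]>66)*255
q=cv2.morphologyEx(q,cv2.MORPH_OPEN,np.ones((7,7)))
for b in blob(k,q,.026,300):
    print(b[1:],b[0].reshape(-1,2).min(0),b[0].reshape(-1,2).max(0))
    ys,xs=np.nonzero(q);P=ray(k,np.c_[xs,ys],.026)*1000;e=np.linalg.eigh(np.cov(P.T))[1][:,1];e*=np.sign(e[1]);print(P.mean(0),"pca yaw",np.degrees(np.arctan2(-e[0],e[1])))
a=Ro.from_rotvec(s["orientation"]).as_matrix();print(a[:2,:2].round(3).tolist())
```

```text
(array([659.1, 150.4]), array([21. , 54.9]), np.float32(15.2)) [298 124] [343 211]
[659.212559   151.61864097] pca yaw 16.192586500273002
[[-0.029, 1.0], [1.0, 0.029]]
```

```bash
python3 -m creep '[[[1,0.55,0.14,0,0,0,0],[1,0.55,0,0,0,0,0],[1,0,0,0,0,0,-0.92],[1,0,0,0,0,0,-0.92],[1,0,0,0,0,0,-0.92],[1,0,0,0.47,0,0,0],[1,0,0,0.47,0,0,0],[1,0,0,0.46,0,0,0],[1,0,0,0.46,0,0,0],[1,0,0,0,0,0,0],[-1,0,0,0,0,0,0],[-1,0,0,0,0,0,0],[-1,0,0,0,0,0,0],[-1,0,0,0,0,0,0],[-1,0,0,0,0,0,0],[-1,0,0,0,0,0,0],[-1,0,0,0,0,0,0]]]' 15
python3 - <<'E'
from h import *
a=Ro.from_rotvec(bot.sense()["orientation"]).as_matrix();print(a[:2,:2].round(4).tolist())
d=np.array([469.5,59.5])-bot.sense()["eef_pos"][:2]*1000;print(d,d@a[:2,:2]/30)
E
```

```text
clock: 20.92
eef_pos: [0.6598, 0.151, 0.0408]
orientation: [-1.901, -2.501, -0.0]
ft_force: [0.1, 0.2, -0.2]
finger_gap: 0.289
finger_force: 0.0
[[-0.2679, 0.9634], [0.9634, 0.2679]]
[-190.33395694  -91.45254016] [-1.23708733 -6.92926448]
```

```bash
python3 -m creep '[[[-1,0,0,0,0,0,0],[-1,0,0,0,0,0,0],[-1,0,0,0,0,0,0]]]' 15
```

```text
clock: 21.3
eef_pos: [0.6598, 0.1509, 0.0408]
orientation: [-1.901, -2.501, 0.0]
ft_force: [-1.1, -0.7, -0.0]
finger_gap: 0.238
finger_force: 15.0
```

```bash
python3 -m creep '[[[-1,0,0,-0.9,0,0,0],[-1,0,0,-0.9,0,0,0],[-1,-0.17,-0.985,0,0,0,0],[-1,-0.17,-0.985,0,0,0,0],[-1,-0.17,-0.985,0,0,0,0],[-1,-0.17,-0.985,0,0,0,0],[-1,-0.17,-0.985,0,0,0,0],[-1,-0.17,-0.985,0,0,0,0],[-1,-0.17,-0.985,0,0,0,0],[-1,0,0,0,0,0,0.82],[-1,0,0,0,0,0,0.82],[-1,0,0,0,0,0,0.82],[-1,0,0,0,0,0,0.82],[-1,0,0,0,0,0,0.82],[-1,0,0,0,0,0,0],[-1,0,0,0,0,0,0]]]' 15
python3 - <<'E'
from h import *
s=bot.sense();w,k=cam("wrist");cv2.imwrite("pics/w7.png",np.clip(w*1.5,0,255).astype(np.uint8))
import pickle;pickle.dump((w,k,s),open("w7.pkl","wb"))
g=cv2.cvtColor(cv2.GaussianBlur(w,(3,3),0),cv2.COLOR_BGR2GRAY).astype(int)
for r in(110,130,180,200):
    d=np.diff(g[r,210:420]);print(r,[(int(210+i),int(d[i])) for i in np.argsort(-abs(d))[:6]])
for c in(270,310,350):print(c,g[138:170,c].tolist())
E
```

```text
clock: 23.3
eef_pos: [0.4708, 0.0612, 0.0959]
orientation: [2.313, 2.124, 0.002]
ft_force: [0.4, 1.4, -0.6]
finger_gap: 0.236
finger_force: 15.0
110 [(240, -27), (239, -27), (388, 19), (389, 19), (404, 16), (405, 14)]
130 [(240, -27), (241, -25), (387, 22), (239, -15), (388, 15), (386, 14)]
180 [(383, 15), (242, -14), (384, 13), (243, -12), (382, 9), (399, 9)]
200 [(382, 15), (243, -13), (381, 11), (242, -11), (383, 11), (397, 10)]
270 [149, 148, 146, 143, 138, 134, 133, 130, 125, 118, 111, 106, 99, 88, 75, 65, 63, 69, 75, 80, 81, 81, 79, 75, 73, 74, 77, 79, 78, 78, 78, 78]
310 [109, 100, 93, 88, 82, 79, 79, 80, 79, 79, 79, 78, 78, 76, 70, 63, 59, 60, 67, 73, 77, 78, 77, 74, 71, 69, 71, 74, 76, 76, 75, 76]
350 [95, 95, 95, 95, 96, 96, 95, 94, 95, 94, 93, 90, 86, 81, 74, 67, 60, 58, 62, 68, 75, 78, 78, 75, 73, 72, 73, 75, 76, 77, 80, 85]
```

View pics/w7.png

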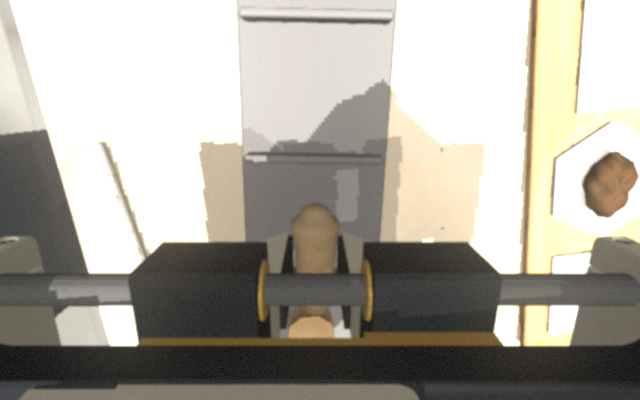

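The toe bone is held square (315,205 to 312,340). The rack edges are at columns 243 and 383 and the middle rib line is at row 152.

Run:
```python
from h import *
import pickle
w,k,s=pickle.load(open("w7.pkl","rb"))
A=ray(k,[(240.5,130),(387.5,130)],.012)*1000;B=ray(k,[(243,200),(382.3,200)],.012)*1000;E=ray(k,[(270,150.5),(310,151.5),(350,152.5)],.012)*1000
a=np.radians(-5.1);u=np.array([np.cos(a),np.sin(a)]);v=np.array([-u[1],u[0]])
U=np.mean([(A@u).mean(),(B@u).mean()]);W=(E@v).mean()-2.5
t=U*u+(W-40)*v;a_=Ro.from_rotvec(s["orientation"]).as_matrix();d=t-s["eef_pos"][:2]*1000
print((A@u).round(1),(B@u).round(1),(E@v).round(1),t,d,d@a_[:2,:2]/30,"ctr",U*u+W*v)
print("held ends y (z~.072):",ray(k,[(315,205),(312,345)],.075)*1000,s["eef_pos"])
print("lump",ray(k,[(609,184)],.0245)*1000)
```

```text
[417.5 508.4] [416.7 507.8] [144.6 144.1 143.6] [469.78985502  60.06950272] [-0.98649004 -1.17694962] [-0.04188041 -0.02943542] ctr [473.34562689  99.91114534]
held ends y (z~.072): [[473.03416672  86.64651719]
 [464.98217753   9.80691087]] [0.47077635 0.06124645 0.09586317]
lump [[651.59099353  69.25182518]]
```

```bash
python3 -m creep '[[[-1,0,-0.03,0.5,0,0,0],[-1,0,0,0.5,0,0,0],[-1,0,0,0.5,0,0,0],[-1,0,0,0.42,0,0,0],[-1,0,0,0,0,0,0],[-1,0,0,0,0,0,0]]]' 15 && python3 -m creep '[[[1,0,0,0,0,0,0],[1,0,0,0,0,0,0],[1,0,0,0,0,0,0],[1,0,0,0,0,0,0],[1,0,0,0,0,0,0],[1,0,0,-0.95,0,0,0],[1,0,0,-0.95,0,0,0],[1,0,0,0,0,0,0]]]'
```

```text
clock: 24.1
eef_pos: [0.4691, 0.0614, 0.037]
orientation: [-2.315, -2.123, 0.0]
ft_force: [-0.6, -0.2, -1.0]
finger_gap: 0.238
finger_force: 15.0
clock: 25.1
eef_pos: [0.4707, 0.0614, 0.0958]
orientation: [2.314, 2.121, 0.004]
ft_force: [0.1, -0.4, -0.7]
finger_gap: 0.99
finger_force: 0.0
```

```bash
python3 -m creep '[[[1,-0.24,0.885,0,0,0,0],[1,0,0.885,0,0,0,0],[1,0,0.885,0,0,0,0],[1,0,0.885,0,0,0,0],[1,0,0.885,0,0,0,0],[1,0,0.885,0,0,0,0],[1,0,0.885,0,0,0,0],[1,0,0,-0.1,0,0,-0.68],[1,0,0,0,0,0,-0.68],[1,0,0,0,0,0,0],[1,0,0,0,0,0,0]]]' 15
python3 - <<'E'
from h import *
import pickle
s=bot.sense();w,k=cam("wrist");pickle.dump((w,k,s),open("w8.pkl","wb"));cv2.imwrite("pics/w8.png",np.clip(w*1.5,0,255).astype(np.uint8))
hs=cv2.cvtColor(cv2.medianBlur(w,5),cv2.COLOR_BGR2HSV);S=hs[...,1];V=hs[...,2]
p=proj(k,[.653,.0685,.0245])[0].astype(int);print(p,S[p[1],p[0]-60:p[0]+61:8],V[p[1],p[0]-60:p[0]+61:8])
q=np.zeros_like(S);q[p[1]-42:p[1]+42,p[0]-36:p[0]+37]=(S[p[1]-42:p[1]+42,p[0]-36:p[0]+37]>66)*255
q=cv2.morphologyEx(q,cv2.MORPH_OPEN,np.ones((7,7)))
for b in blob(k,q,.0245,300):
    print(b[1:],b[0].reshape(-1,2).min(0),b[0].reshape(-1,2).max(0))
    ys,xs=np.nonzero(q);P=ray(k,np.c_[xs,ys],.0245)*1000;e=np.linalg.eigh(np.cov(P.T))[1][:,1];e*=np.sign(e[1]);print(P.mean(0),"pca yaw",np.degrees(np.arctan2(-e[0],e[1])))
E
```

```text
clock: 26.48
eef_pos: [0.6533, 0.0378, 0.0965]
orientation: [-2.186, -2.255, 0.001]
ft_force: [0.2, -0.6, 0.1]
finger_gap: 1.001
finger_force: 0.0
[315 171] [104 116  91  37  38  85  85  89  87  85  87  36  37  37  39  45] [ 96 108 109 132 133  57  54  57  56  57  56 134 132 132 132 131]
(array([653.6,  68.3]), array([25.4, 37.5]), np.float32(1.8)) [296 141] [338 202]
[653.19044008  68.04153132] pca yaw -16.735512173164445
```

View pics/w8.png

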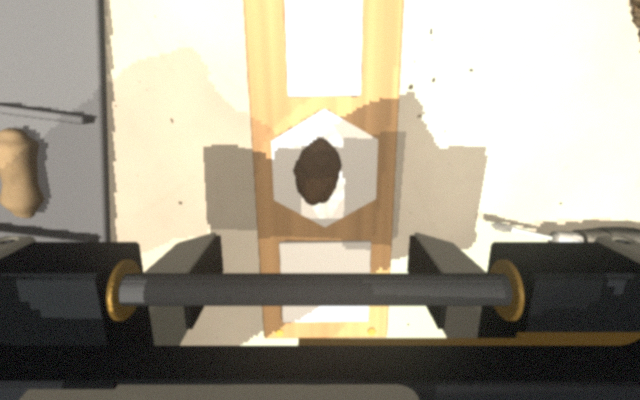

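The lump (319,171) leans about 15° clockwise on its pad, and the toe bone lies in its bay at left (18,172). I'll align with the lump and grip it.

```bash
python3 -m creep '[[[1,0.51,0.03,0,0,0,0],[1,0.5,0,0,0,0,0],[1,0,0,0,0,0,0.78],[1,0,0,0,0,0,0.78],[1,0,0,0,0,0,0.78],[1,0,0,0,0,0,0.78],[1,0,0,0.47,0,0,0],[1,0,0,0.47,0,0,0],[1,0,0,0.46,0,0,0],[1,0,0,0.46,0,0,0],[1,0,0,0,0,0,0],[-1,0,0,0,0,0,0],[-1,0,0,0,0,0,0],[-1,0,0,0,0,0,0],[-1,0,0,0,0,0,0],[-1,0,0,0,0,0,0],[-1,0,0,0,0,0,0],[-1,0,0,0,0,0,0],[-1,0,0,0,0,0,0]]]' 15
python3 - <<'E'
from h import *
s=bot.sense();a=Ro.from_rotvec(s["orientation"]).as_matrix();print(a[:2,:2].round(4).tolist())
d=np.array([477.6,140.2])-s["eef_pos"][:2]*1000;print(d,d@a[:2,:2]/30)
E
```

```text
clock: 28.9
eef_pos: [0.6536, 0.0683, 0.0414]
orientation: [-2.472, -1.939, 0.0]
ft_force: [-0.5, -0.0, -0.2]
finger_gap: 0.287
finger_force: 15.0
[[0.2378, 0.9713], [0.9713, -0.2378]]
[-176.04676976   71.91622706] [ 0.9326826 -6.2699904]
```

```bash
python3 -m creep '[[[-1,0,0,-0.9,0,0,0],[-1,0,0,-0.9,0,0,0],[-1,0.13,-0.9,0,0,0,0],[-1,0.13,-0.9,0,0,0,0],[-1,0.13,-0.9,0,0,0,0],[-1,0.13,-0.9,0,0,0,0],[-1,0.13,-0.9,0,0,0,0],[-1,0.13,-0.9,0,0,0,0],[-1,0.13,-0.9,0,0,0,0],[-1,0,0,0,0,0,-0.88],[-1,0,0,0,0,0,-0.88],[-1,0,0,0,0,0,0],[-1,0,0,0,0,0,0]]]' 15
python3 - <<'E'
from h import *
s=bot.sense();a=Ro.from_rotvec(s["orientation"]).as_matrix();print(a[:2,1].round(4).tolist())
d=np.array([477.6,140.2])-s["eef_pos"][:2]*1000;print(d,d@a[:2,:2]/30)
E
```

```text
clock: 30.52
eef_pos: [0.4771, 0.1398, 0.0963]
orientation: [2.316, 2.121, 0.002]
ft_force: [0.2, 0.1, -1.0]
finger_gap: 0.289
finger_force: 15.0
[0.9961, -0.088]
[0.50469957 0.36645071] [0.01364761 0.01568353]
```

```bash
python3 -m creep '[[[-1,0,0,0.5,0,0,0],[-1,0,0,0.5,0,0,0],[-1,0,0,0.5,0,0,0],[-1,0,0,0.42,0,0,0],[-1,0,0,0,0,0,0],[-1,0,0,0,0,0,0]]]' 15 && python3 -m creep '[[[1,0,0,0,0,0,0],[1,0,0,0,0,0,0],[1,0,0,0,0,0,0],[1,0,0,0,0,0,0],[1,0,0,0,0,0,0],[1,0,0,-0.95,0,0,0],[1,0,0,-0.95,0,0,0],[1,0,1,-1,0,0,0],[1,0,1,-1,0,0,0],[1,0,1,-1,0,0,0],[1,0,1,-1,0,0,0],[1,0,1,-1,0,0,0],[1,0,1,0,0,0,0],[1,0,1,0,0,0,0],[1,0,1,0,0,0,0],[1,0,1,0,0,0,0],[1,0,0,0,0,0,0],[1,0,0,0,0,0,0]]]'
python3 - <<'E'
from h import *
w,k=cam("top");print(bot.sense()["eef_pos"])
c=np.array([473.7,100.2]);a=np.radians(-5.1);v=np.array([-np.sin(a),np.cos(a)])
print([proj(k,[*((c+y*v)/1000),.02])[0].round(0).tolist() for y in(120,40,-40,-120)])
cv2.imwrite("pics/top9.png",np.clip(cv2.resize(w[140:290,190:390],None,fx=4,fy=4,interpolation=2)*1.8,0,255).astype(np.uint8))
E
```

```text
clock: 31.28
eef_pos: [0.4765, 0.14, 0.0377]
orientation: [-2.315, -2.123, 0.0]
ft_force: [0.3, 0.5, 0.7]
finger_gap: 0.287
finger_force: 15.0
clock: 33.52
eef_pos: [0.7447, 0.117, 0.2444]
orientation: [-2.314, -2.124, 0.001]
ft_force: [0.3, 0.1, 0.6]
finger_gap: 0.999
finger_force: 0.0
[0.74458082 0.11701051 0.2447073 ]
[[235.0, 239.0], [269.0, 243.0], [303.0, 246.0], [336.0, 250.0]]
```

View pics/top9.png

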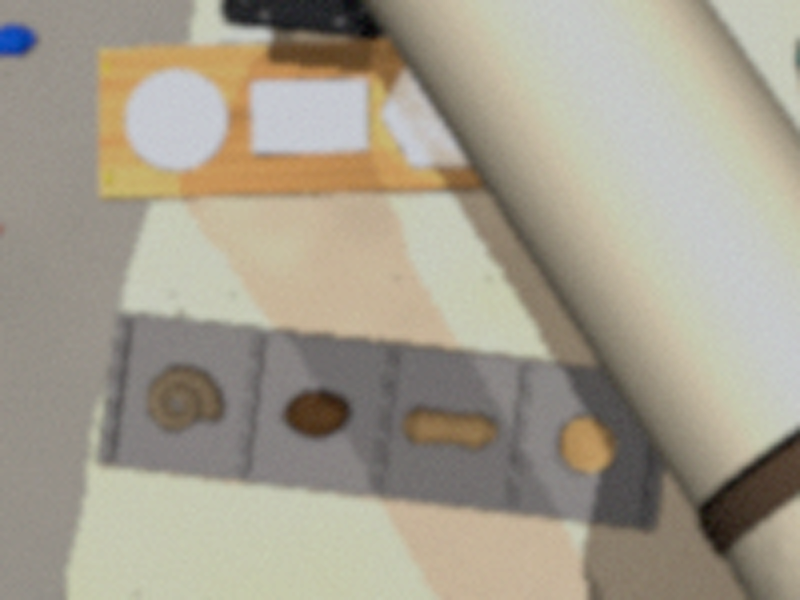

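The rack holds, from the left, the ammonite (185,398), lump (317,413), toe bone (450,427) and vertebra (587,444) in the crop. Each is within about 5 crop pixels (3 mm) of its bay centre, same side up, and the pads in view are empty.

```bash
python3 -c "
from workcell import bot
print(bot.hand_in())"
```

```text
the job is handed in; nothing more can be done
None
```

I moved all four fossils into the rack in reverse order, each within about 3 mm of its bay's middle, same side up and released, and handed the job in at about 34 s; no verdict came back.

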